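# Index the pulley table by one notch

## Task

The round indexing table on the garage bench is locked in one of its six notches. With the fingertips press the red plunger cup down, turn the table counter-clockwise (seen from above, the way the yellow arrow points) to the very next notch, and let the plunger spring fully up so that the table is locked there. Nothing needs gripping, and nothing may be lifted: the pulley stays in its seat on the table and the carton, can and spanner stay where they are.

Things in the scene. Friction and masses are not known exactly. Their poses are not given: they have to be found in the camera images.
- index_base: Fixed round blue base, 294 mm across, 60 mm high, two lugs along its x axis to 193 mm. Origin: centre of its underside on the bench, on the table's vertical axis; z up. On top a fixed steel index ring, inner radius 121 mm, underside at 52 mm, top at 60 mm, with six notches 15 mm wide, 60 degrees apart, in its inner edge (one at the base's +x). The turntable lies inside and below the ring.
- table_center (a point): Centre of the turntable's top face, on its vertical turning axis, 42 mm above the bench. The steel turntable is 238 mm across; a raised rim at its centre, 86 mm across and 8 mm high, seats the pulley. A yellow arrow on its face points counter-clockwise. Its x axis points from the turning axis to the plunger.
- turntable (a joint): Angle of the turntable in rad, counter-clockwise positive seen from above; 0 at the start (locked in a notch), 1.047 in the next notch. It turns easily (2 to 4 N at the plunger) and stays where it is left. While the tooth is in a notch it moves only about 0.02 rad either way.
- plunger_cup (a point): Centre of the floor of the red plunger cup, 83 mm from the turning axis, 61 mm above the bench when up; z up, x outward. Cup: inner diameter 54, outer 70, walls 12 mm above the floor; it rides on the turntable. Closed fingertips fit in it, press the floor down and push sideways on the wall. A round brass tooth 10 mm wide on its outer side sits in a ring notch when up.
- plunger (a joint): How far the plunger is pressed straight down, in m: 0 up, 0.012 bottomed. A spring pushes it up (8 N at the top, 11.5 N at the bottom). Pressed more than 0.008 the tooth is below the ring and the table can turn; between notches the ring itself keeps it down at 0.008, and in a notch it springs up to 0 unless held down.
- pulley: Loose aluminium belt pulley, 74 mm across, 32 mm high, about 0.5 kg, sitting in the seat at the centre of the turntable. Origin: centre of its underside, 42 mm above the bench; its top is at 74 mm. It rides round with the table.
- part_carton: Loose cardboard carton, 110 x 80 x 60 mm, left of the table (+y). Origin: centre of its underside. To be left where it is.
- spray_can: Loose green can, 58 mm across, 160 mm high, right of the table (-y). Origin: centre of its underside. To be left where it is.
- spanner: Loose steel spanner, 180 mm long, lying on the bench right of the table (-y). Origin near its middle. To be left where it is.
Not all that is in view belongs to the job. Of the things like the pulley, leave any that is orange; of the rest the larger one is meant.

How it is judged:
On the way, in this order (a step that is already met when the one before it is completed fails the run):
1. the plunger is pressed down with the table still in its first notch (value of joint plunger above 0.0075 m and value of joint turntable between -0.15 and 0.15 rad), for 0.02 s.
2. the table is on its way to the next notch counter-clockwise, plunger down (value of joint plunger above 0.006 m and value of joint turntable between 0.4 and 0.9 rad), for 0.02 s.
At the end, for the whole second after the job is handed in: The table is locked in the next notch counter-clockwise (turned 1.047 rad within 0.05), at rest, the plunger is up within 2 mm, and the pulley sits upright in its seat (within 6 mm) (value of joint turntable between 0.997 and 1.097 rad and value of joint plunger below 0.002 m and velocity of joint turntable between -0.03 and 0.03 rad/s and distance between pulley and table_center below 0.006 m and angle between pulley's own z axis and vertical below 0.05 rad); the robot touches nothing.
It fails at once if the pulley is lifted or pushed out of its seat (more than 10 mm) (distance between pulley and table_center above 0.01 m).
It fails at once if the carton, can or spanner is moved more than 20 mm (distance of any of part_carton, spray_can, spanner from where it was at the start of the episode above 0.02 m).
It also fails if it takes over 42 s, if anything falls off the work surface, if the arm or the gripper's body presses on something with over 40 N, if the wrist force passes 120 N, or if a joint passes its speed limit or range.

## Robot

A 7-joint arm with a two-finger parallel gripper is mounted at the origin on the work surface. World frame = base frame: x ahead of the robot, y to its left, z up, the work surface at z = 0. Lengths are in m, angles in rad, forces in N, time in s.
With the tool pointing down it reaches from about 0.4 to 0.85 m from the base axis. Payload 4.5 kg.
Tool frame: the origin (TCP) lies on the centre line of the jaws, within the pads' length; the fingertips stand 25 mm ahead of it and the grasp point (between the pads) lies 6 mm ahead of it; x points along the fingers, y is the direction in which the jaws open and shut, and the axes are right-handed (so a half turn about x gives the same grasp; the last joint's range is limited). The gripper opens to 88 mm and grips with 3 to 60 N. Pads are 18 mm wide; open, the fingers measure 123 mm over their backs; the gripper's body (75 mm by 187 mm) begins 45 mm behind the grasp point.
Start: joints at [-1.158, 0.689, -0.195, 1.565, 0.157, 0.902, -0.215], TCP at [0.231, 0.581, 0.264] pointing down, gripper open.
Joint ranges: [-3.01, 3.01], [-0.46, 2.08], [-1.47, 1.51], [0.13, 2.56], [-1, 4.14], [0.04, 2.09], [-2.66, 2.66]. Speed limits (rad/s): [2.57, 2.57, 3.14, 3.14, 3.14, 3.14, 3.14].

## Interface

Orientations are given as a unit quaternion [x, y, z, w].
In Python, from plant import r gives the robot as it stands. The module is installed in compiled form; this text tells all that it offers.
- The arm moves only by the tool play_rows, never from a script. Its argument "commands" is one flat list of numbers, 5 for each row, row after row: the finger opening in cm, from 0 to 8.81, then the shift along the tool's x, y, z in cm, then the turn about the tool's x in degrees. A call has 1 to 5 rows; each row shifts and turns the commanded pose from where the row before left it, along the tool's axes as they then stand; what a row does not reach is not made up. A row lasts 1/12 s, in which the tool goes at most 41.7 mm and 7.16 degrees, less where a joint would pass 70% of its speed; a pose out of reach is approached as far as the arm can. A call is refused whole if a number of a shift passes 4.17 or a number of a turn 7.16, either way. A call with a gripper value outside its range is refused whole. The fingers move at their own pace and stop on an object; "grip_force" is the grip in N (left out, the last holds). Time passes only in rows, so rows that do not move let the fingers close. It gives the time, the measured TCP pose, the force and the opening at its end, in the units of the state.
- r.sense(): the state, without advancing time (a new reading comes with each control period).
- r.get_image(name): name is "scene" or "top" or "wrist"; returns a dict with "img" (400x640x3 uint8, red, green, blue), "fov_y" (degrees; the focal length in pixels is half the picture's height over the tangent of half this angle, whatever the lens; pixels are square), "cx", "cy" (the principal point, pixels), "eye" and "rotation" of the camera in the world; the wrist camera has in their place "hand_eye" (4x4, takes a point from camera to tool coordinates, whose origin is the TCP and whose axes are the tool frame's). Camera axes: x right, y down, z forward; pixel columns grow to the right and rows downward; lengths in m; the calibration is good to about 2 mm. A picture is of the moment at which its call begins: read the wrist's pose just before it. There is no depth.
- r.hand_in(): hands the job in, once; it reports no verdict.
The state is a dict: "clock": time; "joint_positions": joint angles; "dq": joint speeds; "joint_efforts": joint torques, N m; "ee_pos": TCP position; "ee_rot": TCP orientation; "ft_force": force on the tool from outside, world axes, zero at the start; "moment": the same for the moment, N m; "width": opening from 0.0 (shut) to 1.0 (fully open).
Only numpy, scipy, OpenCV 4.12 (cv2) and the standard library are available. Lean on these libraries where they do the work, as an engineer would, in place of code of your own. Each camera call takes 0.05 s, during which the arm holds its last target.

## Working session

There is one attempt and no reset: what is moved stays moved. The work goes in short steps, Python scripts to look and compute and a tool call to move; the robot and the scene stay as the last step left them, time stands still between calls to the robot, and variables do not carry over. Pictures are saved under pics/ and viewed, and the job is handed in when it is done.

Besides the shell and the picture viewer there is one more tool, called after "Emit:" in YAML: its name, and indented under it one key for each argument. play_rows: Moves the arm, as the interface text tells. Its arguments: {"type":"object","properties":{"commands":{"type":"array","items":{"type":"number"}},"grip_force":{"type":"number"}},"required":["commands"]}

```bash
mkdir -p pics
python3 - <<'E'
from plant import r
import cv2,json,numpy as np
print(r.sense())
for n in ["scene","top"]:
    d=r.get_image(n); cv2.imwrite(f"pics/{n}0.png",d["img"][:,:,::-1])
    print(n,{k:(np.array(v).tolist()) for k,v in d.items() if k!="img"})
E
```

```text
{'clock': 0.0, 'joint_positions': array([-1.15821342,  0.69000486, -0.19451291,  1.56633404,  0.1572991 ,
        0.90251034, -0.21507616]), 'dq': array([-1.87501581e-04, -5.24106013e-05, -1.93664592e-03, -1.32195467e-03,
        4.33201617e-06,  1.43839369e-03, -6.89238062e-04]), 'joint_efforts': array([ 5.34394730e-04, -5.27555430e+01, -1.26679257e+00, -1.53426129e+01,
       -5.26933442e-02,  6.52684263e-03,  1.76790995e-04]), 'ee_pos': array([0.23094506, 0.58013252, 0.2628996 ]), 'ee_rot': array([ 0.13242928,  0.69454681, -0.13373889,  0.69439263]), 'ft_force': array([-0.29473216, -0.77335121, -0.11332499]), 'moment': array([ 0.02358784, -0.00831994, -0.01988599]), 'width': 1.00158671080253}
scene {'fov_y': 55.03596328823829, 'cx': 319.18607368077664, 'cy': 201.9471654695547, 'eye': [1.2913762583779467, -0.40430387450589866, 0.6723490982921373], 'rotation': [0.7634093306065707, 0.44858488552901293, -0.23698854896053892, -0.3997677101509428]}
top {'fov_y': 50.19385573361752, 'cx': 316.353032436981, 'cy': 200.18075685116085, 'eye': [0.4283743191572217, 0.012289316875529935, 1.1245157894511009], 'rotation': [0.708591641576894, -0.7034366714916966, 0.04566156661281807, -0.031460388149364825]}
```

View pics/scene0.png

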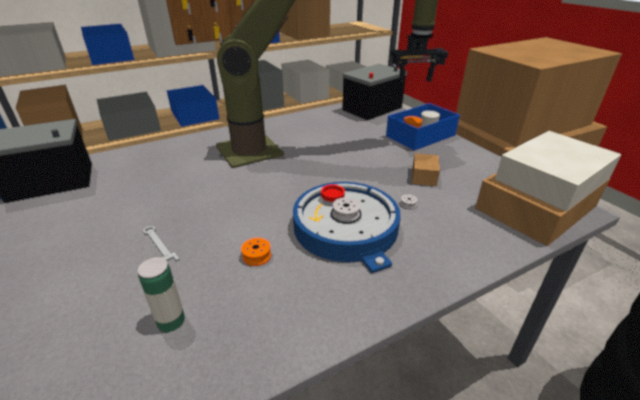

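View pics/top0.png

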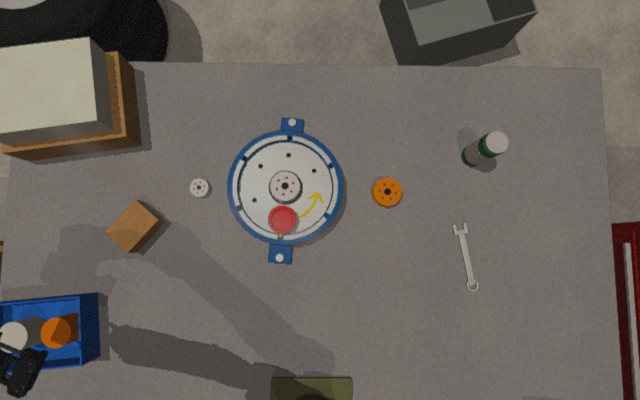

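The top view shows the table centre near (285,186), the red cup near (283,219) on the robot's side, and the arrow going right/up (CCW). The pulley is in its seat, and the orange and small grey ones are decoys off to the side. Next I'll measure these.

```bash
cat > h.py <<'E'
import numpy as np,cv2
from scipy.spatial.transform import Rotation as R
def K(d):
    f=d["img"].shape[0]/2/np.tan(np.radians(d["fov_y"]/2)); return f,d["cx"],d["cy"]
def ray(d,u,v,z):
    f,cx,cy=K(d); q=np.array(d["rotation"])
    M=R.from_quat(q).as_matrix() if q.size==4 else q
    w=M@np.array([(u-cx)/f,(v-cy)/f,1]); e=np.array(d["eye"]); return e+w*(z-e[2])/w[2]
def proj(d,p):
    f,cx,cy=K(d); M=R.from_quat(d["rotation"]).as_matrix()
    c=M.T@(np.array(p)-d["eye"]); return cx+f*c[0]/c[2],cy+f*c[1]/c[2]
def blob(m):
    n,l,s,c=cv2.connectedComponentsWithStats(m.astype(np.uint8)); i=1+np.argmax(s[1:,4]); return c[i],s[i],l==i
E
python3 - <<'E'
from plant import r
from h import *
for n in ["top","scene"]:
    d=r.get_image(n); h=cv2.cvtColor(d["img"],cv2.COLOR_RGB2HSV); H,S,V=[h[...,i].astype(int) for i in range(3)]
    roi=np.zeros(H.shape,bool)
    if n=="top": roi[100:280,210:360]=1
    else: roi[170:280,280:410]=1
    m=((H<4)|(H>172))&(S>150)&(V>80)&roi
    c,s,l=blob(m); print(n,"red",c,s); 
    ys,xs=np.where(l); (ex,ey),ax,an=cv2.fitEllipse(cv2.convexHull(np.c_[xs,ys].astype(np.int32)))
    print("ellipse",ex,ey,ax,"world z=.073",ray(d,ex,ey,.073), ray(d,*c,.073))
    m=(H>100)&(H<125)&(S>120)&roi; c,s,l=blob(m); ys,xs=np.where(l)
    hull=cv2.convexHull(np.c_[xs,ys].astype(np.int32)); print("blue",s)
    pts=np.array([ray(d,*p,.06)[:2] for p in hull[:,0]]) 
    # circle fit robust r=.147
    from scipy.optimize import least_squares
    o=least_squares(lambda p:np.hypot(*(pts-p[:2]).T)-.147,[pts[:,0].mean(),pts[:,1].mean()],loss="soft_l1",f_scale=.002); print(o.x,o.cost,np.round(o.fun,3))
    cv2.imwrite(f"pics/{n}crop.png",cv2.resize(d["img"][110:280,210:360] if n=="top" else d["img"][170:280,280:410],None,fx=4 if n=="top" else 5,fy=4 if n=="top" else 5 ,interpolation=cv2.INTER_CUBIC)[:600,:,::-1])
E
```

```text
top red [283.3        214.71176471] [269 206  27  20 340]
ellipse 282.2891845703125 215.89752197265625 (19.601516723632812, 27.358455657958984) world z=.073 [0.50400865 0.07519263 0.073     ] [0.50695557 0.07274848 0.073     ]
blue [ 228  118  115  112 1249]
[0.5859146  0.06896058] 0.0002634143188488589 [-0.002 -0.001 -0.001  0.     0.     0.002  0.    -0.003 -0.006 -0.
 -0.001 -0.002 -0.003 -0.005 -0.005 -0.007  0.023  0.023  0.024  0.023
 -0.008 -0.007 -0.007 -0.005 -0.004]
scene red [331.87375415 192.18604651] [321 185  24  17 301]
ellipse 332.0933532714844 192.39892578125 (16.932607650756836, 24.04091453552246) world z=.073 [0.50727645 0.07070863 0.073     ] [0.50601506 0.07072732 0.073     ]
blue [ 293  187  107   85 2460]
[0.61517029 0.04827719] 0.001051732278671955 [-0.006 -0.01   0.051  0.053  0.054  0.055  0.053  0.015  0.014  0.012
  0.008  0.003 -0.003 -0.009 -0.002 -0.001  0.003  0.008  0.011  0.02
  0.023  0.028  0.027  0.029  0.025  0.021  0.015  0.011  0.007  0.   ]
```

View pics/topcrop.png

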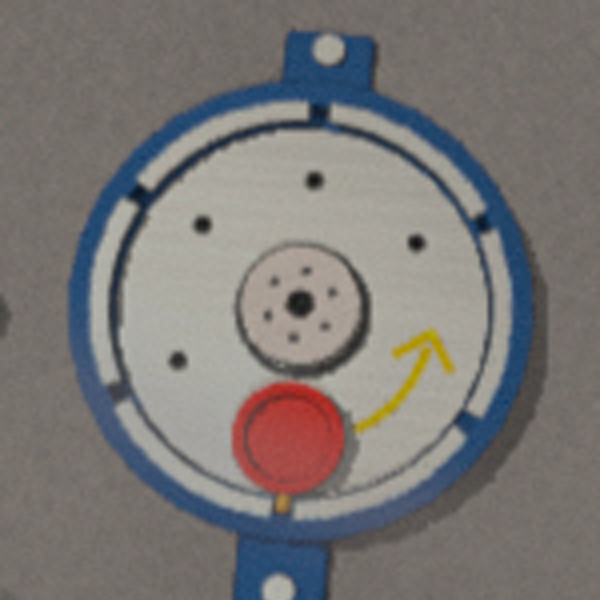

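Run:
```python
from plant import r
from h import *
d=r.get_image("top")
g=lambda u,v,z: ray(d,210+(u+.5)/4-.5,110+(v+.5)/4-.5,z)
print("base",g(300,312,.06),"pulley",g(300,305,.074),"cup",g(289,437.5,.073),"cup floor",g(290,437,.061))
n=[g(*p,.06) for p in [(318,112),(483,223),(468,422),(282,505),(119,390),(138,195)]]
print(np.mean(n,0)); print(np.array(n)); print([np.degrees(np.arctan2(*(p-np.mean(n,0))[[1,0]])) for p in n],[np.hypot(*(p-np.mean(n,0))[:2]) for p in n])
c=g(289,437.5,.073)-np.mean(n,0); print(np.hypot(*c[:2]),np.degrees(np.arctan2(c[1],c[0])))
l=[g(328,50,.03),g(278,588,.03)]; print("lugs",l,np.mean(l,0))
import scipy.optimize
```

```text
base [0.57615794 0.0711672  0.06      ] pulley [0.57859519 0.07045535 0.074     ] cup [0.49634915 0.07609709 0.073     ] cup floor [0.49744113 0.07620836 0.061     ]
[0.5796029 0.0702262 0.06     ]
[[ 0.70471659  0.06155859  0.06      ]
 [ 0.63407002 -0.04373391  0.06      ]
 [ 0.50772706 -0.03468013  0.06      ]
 [ 0.45524039  0.08059472  0.06      ]
 [ 0.52604925  0.18319692  0.06      ]
 [ 0.64981409  0.17442105  0.06      ]]
[np.float64(-3.963000919792281), np.float64(-64.4545795651313), np.float64(-124.41671959431424), np.float64(175.23408517247964), np.float64(115.36324253832791), np.float64(56.026131184415114)] [np.float64(0.12541356948262972), np.float64(0.12630746248652308), np.float64(0.12716711598247912), np.float64(0.124793991426647), np.float64(0.1250215003201689), np.float64(0.1256430501690144)]
0.0834604946685455 175.9662933880192
lugs [array([0.75422965, 0.05692988, 0.03      ]), array([0.40349195, 0.08424486, 0.03      ])] [0.5788608  0.07058737 0.03      ]
```

View pics/scenecrop.png

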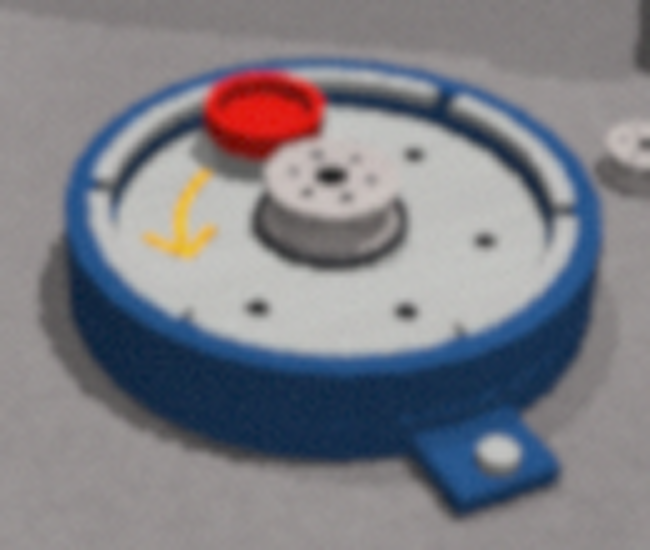

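```bash
cat > go.py <<'E'
from plant import r
from h import *
import sys
# usage go.py x y z : shift in tool axes cm
s=r.sense(); M=R.from_quat(s["ee_rot"]).as_matrix()
print("t",round(s["clock"],2),"pos",s["ee_pos"].round(4),"F",s["ft_force"].round(2),"w",round(s["width"],2))
if len(sys.argv)>1:
    t=np.array(sys.argv[1:4],float); print("shift cm",(M.T@(t-s["ee_pos"])*100).round(2))
if len(sys.argv)>4: print(M.round(3), s["joint_positions"].round(2))
E
python3 go.py .4963 .0769 .15 1
```

```text
t 0.25 pos [0.231  0.5805 0.2634] F [-0.71  0.59  1.83] w 1.0
shift cm [ 11.37 -36.97  43.26]
[[-0.     0.37   0.929]
 [-0.001  0.929 -0.37 ]
 [-1.    -0.001  0.   ]] [-1.16  0.69 -0.19  1.57  0.16  0.9  -0.22]
```

Emit:
play_rows:
  commands: [0,0,-2.6,3,0,0,0,-2.6,3,0,0,0,-2.6,3,0,0,0,-2.6,3,0,0,0,-2.6,3,0]
  grip_force: 20

```text
clock: 0.67
ee_pos: [0.3229, 0.4027, 0.2637]
ee_rot: [0.133, 0.694, -0.133, 0.695]
ft_force: [2.3, 0.4, 0.3]
width: 0.642
```

Emit:
play_rows:
  commands: [0,0,-2.6,3,0,0,0,-2.6,3,0,0,0,-2.6,3,0,0,0,-2.6,3,0,0,0,-2.6,3,0]

```text
clock: 1.08
ee_pos: [0.4143, 0.2265, 0.2639]
ee_rot: [0.133, 0.694, -0.133, 0.695]
ft_force: [1.2, 0.0, -0.3]
width: 0.27
```

```bash
python3 go.py .4963 .0769 .15 1
```

```text
t 1.08 pos [0.4143 0.2265 0.2639] F [ 1.24  0.02 -0.3 ] w 0.27
shift cm [ 11.39 -10.87  13.15]
[[ 0.     0.37   0.929]
 [ 0.     0.929 -0.37 ]
 [-1.     0.     0.   ]] [-0.43  0.5  -0.25  2.01  0.19  0.65  0.38]
```

Emit:
play_rows:
  commands: [0,1,-2.6,3.2,0,0,1,-2.6,3.2,0,0,1.5,-2.6,3.2,0,0,1.5,-2.6,3.2,0,0,1.5,-0.5,0.4,0]

```text
clock: 1.5
ee_pos: [0.4968, 0.0751, 0.2]
ee_rot: [0.136, 0.692, -0.138, 0.695]
ft_force: [-0.3, 0.1, -0.3]
width: 0.004
```

Emit:
play_rows:
  commands: [0,2,0,0,0,0,2,0,0,0,0,0,0,0,0,0,0,0,0,0]

```text
clock: 1.83
ee_pos: [0.4928, 0.083, 0.1602]
ee_rot: [0.133, 0.695, -0.133, 0.694]
ft_force: [0.9, -0.1, -0.3]
width: 0.007
```

```bash
python3 - <<'E'
from plant import r
from h import *
s=r.sense(); print(s["ee_pos"],s["ft_force"],s["width"])
for n in ["wrist","scene"]:
    d=r.get_image(n); cv2.imwrite(f"pics/{n}1.png",d["img"][:,:,::-1])
    if n=="wrist": print(d["hand_eye"],d["fov_y"],d["cx"],d["cy"])
c=cv2.imread("pics/scene1.png")[120:290,270:430]; cv2.imwrite("pics/scene1c.png",cv2.resize(c,None,fx=3.5,fy=3.5,interpolation=cv2.INTER_CUBIC))
E
python3 go.py .4963 .0769 .15
```

```text
[0.49279089 0.08304269 0.16015309] [ 0.8883688  -0.06605463 -0.33115387] 0.006601433421731986
[[ 1.22609774e-03 -2.64719552e-01  9.64324663e-01 -1.20195928e-01]
 [ 9.99999226e-01  5.29214739e-04 -1.12618016e-03  5.19999240e-04]
 [-2.12212919e-04  9.64325297e-01  2.64719996e-01 -6.76787888e-02]
 [ 0.00000000e+00  0.00000000e+00  0.00000000e+00  1.00000000e+00]] 65.98324211784845 320.9290639351109 197.96319547524698
t 1.93 pos [0.4938 0.0835 0.1615] F [0.6  0.17 0.3 ] w 0.01
shift cm [ 1.15 -0.52  0.48]
```

View pics/wrist1.png

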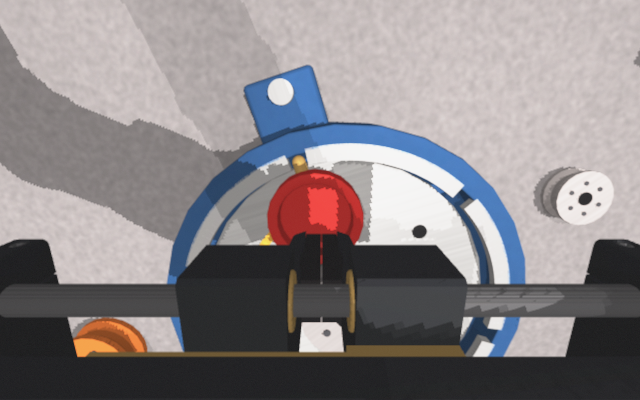

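View pics/scene1c.png

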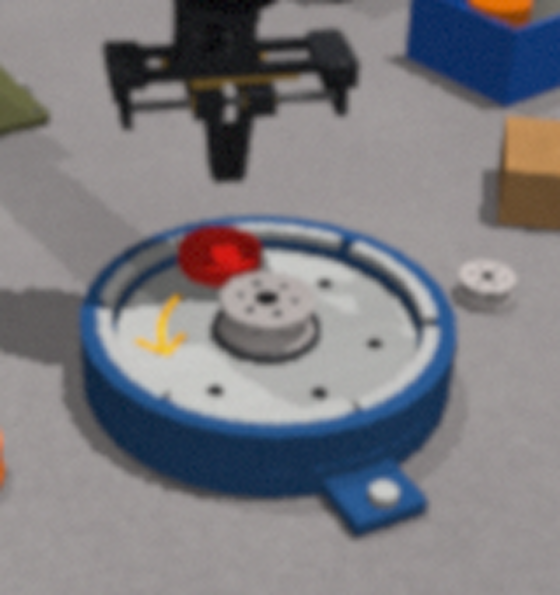

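Run:
```python
from plant import r
from h import *
s=r.sense(); d=r.get_image("wrist"); T=np.eye(4); T[:3,:3]=R.from_quat(s["ee_rot"]).as_matrix(); T[:3,3]=s["ee_pos"]
C=T@np.array(d["hand_eye"]); d["eye"]=C[:3,3]; d["rotation"]=R.from_matrix(C[:3,:3]).as_quat()
im=np.ascontiguousarray(d["img"][:,:,::-1])
c=np.array([.4963,.0769])
for rad,z,col in [(.035,.073,(0,255,0)),(.027,.061,(255,255,0))]:
    for a in np.arange(0,6.28,.05):
        u,v=proj(d,[*(c+rad*np.array([np.cos(a),np.sin(a)])),z]); cv2.circle(im,(round(u),round(v)),0,col,-1)
cv2.imwrite("pics/w2.png",cv2.resize(im[140:260,230:400],None,fx=4,fy=4))
```

```text
(no output)
```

View pics/w2.png

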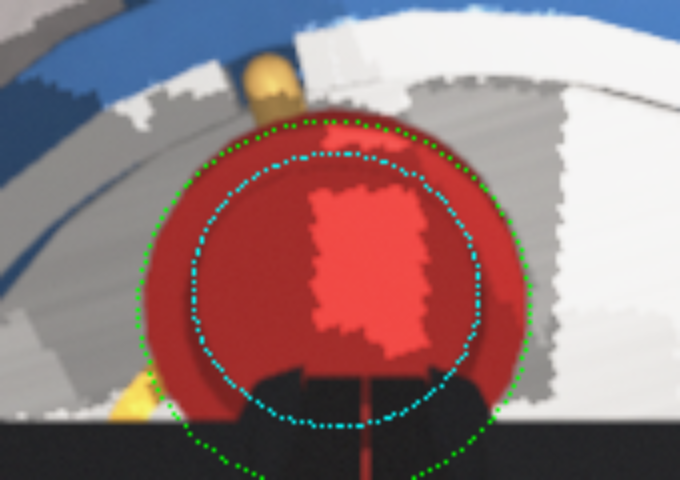

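```bash
python3 go.py .4954 .0773 .095
```

```text
t 1.98 pos [0.494  0.0835 0.1617] F [ 0.13 -0.46  0.29] w 0.01
shift cm [ 6.67 -0.53  0.35]
```

Emit:
play_rows:
  commands: [0,0,-0.5,0.4,0,0,2.2,0,0,0,0,2.2,0,0,0,0,2.2,0,0,0,0,0,0,0,0]

```text
clock: 2.4
ee_pos: [0.494, 0.0763, 0.0925]
ee_rot: [0.132, 0.696, -0.134, 0.693]
ft_force: [0.1, -0.0, -0.2]
width: 0.004
```

```bash
python3 go.py .4954 .0773 .0755
python3 - <<'E'
from plant import r
import cv2
for n,(a,b,c,d) in dict(wrist=(120,260,200,420),scene=(120,290,270,430)).items():
    cv2.imwrite(f"pics/{n}3.png",cv2.resize(r.get_image(n)["img"][a:b,c:d,::-1],None,fx=3.5,fy=3.5,interpolation=cv2.INTER_CUBIC))
E
```

```text
t 2.4 pos [0.494  0.0763 0.0925] F [ 0.08 -0.03 -0.15] w 0.0
shift cm [1.7  0.14 0.1 ]
```

View pics/wrist3.png

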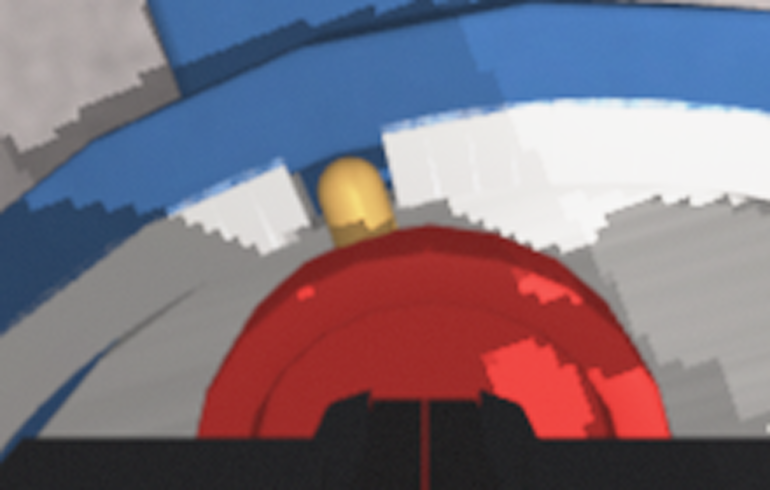

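View pics/scene3.png

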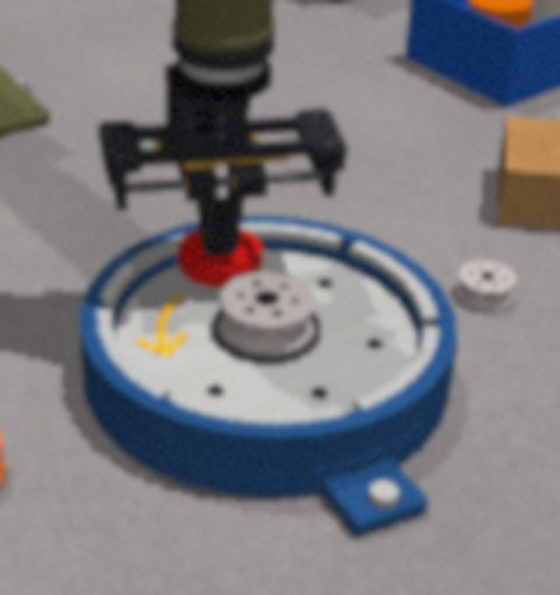

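The fingertips are inside the cup, about centred in both views. Now I'll press down.

Emit:
play_rows:
  commands: [0,0.4,0,0,0,0,0.3,0,0,0,0,0.3,0,0,0,0,0,0,0,0]

```text
clock: 2.83
ee_pos: [0.496, 0.077, 0.0853]
ee_rot: [0.133, 0.694, -0.133, 0.695]
ft_force: [-0.7, -0.8, 8.3]
width: 0.006
```

Emit:
play_rows:
  commands: [0,0.3,0,0,0,0,0.2,0,0,0,0,0,0,0,0]

```text
clock: 3.08
ee_pos: [0.496, 0.077, 0.0806]
ee_rot: [0.133, 0.694, -0.133, 0.695]
ft_force: [-0.9, -0.1, 9.8]
width: 0.005
```

Emit:
play_rows:
  commands: [0,0.3,0,0,0,0,0.2,0,0,0,0,0,0,0,0]

```text
clock: 3.33
ee_pos: [0.496, 0.077, 0.0757]
ee_rot: [0.133, 0.694, -0.133, 0.695]
ft_force: [-0.6, 0.0, 11.3]
width: 0.006
```

```bash
python3 go.py .4954 .0773 .0755
python3 - <<'E'
from plant import r
print([r.sense()["ft_force"].round(2) for _ in range(3)])
E
```

```text
t 3.33 pos [0.496  0.077  0.0757] F [-0.56  0.04 11.28] w 0.01
shift cm [ 0.02  0.01 -0.07]
[array([-0.56,  0.04, 11.28]), array([-0.56,  0.04, 11.28]), array([-0.56,  0.04, 11.28])]
```

Run:
```python
import numpy as np
c=np.array([.579,.0704]);Y=np.array([.37,.929]);Z=np.array([.929,-.37])
a=np.radians(175.5+np.arange(0,76,5)); p=c+.083*np.c_[np.cos(a),np.sin(a)]
for i,dp in enumerate(np.diff(p,axis=0)): print(i*5+5,p[i+1].round(4),(dp@Y*100).round(2),(dp@Z*100).round(2))
```

```text
5 [0.496  0.0697] -0.68 0.24
10 [0.4964 0.0624] -0.66 0.3
15 [0.4974 0.0553] -0.63 0.36
20 [0.499  0.0482] -0.6 0.41
25 [0.5013 0.0413] -0.56 0.46
30 [0.5041 0.0347] -0.51 0.51
35 [0.5075 0.0283] -0.47 0.55
40 [0.5114 0.0222] -0.42 0.59
45 [0.5159 0.0165] -0.37 0.63
50 [0.5208 0.0112] -0.31 0.65
55 [0.5262 0.0064] -0.25 0.68
60 [0.532 0.002] -0.19 0.7
65 [ 0.5381 -0.0018] -0.13 0.71
70 [ 0.5446 -0.0051] -0.07 0.72
75 [ 0.5513 -0.0078] -0.0 0.72
```

Emit:
play_rows:
  commands: [0,0.05,-0.34,0.12,0,0,0,-0.34,0.12,0,0,0,-0.33,0.15,0,0,0,-0.33,0.15,0,0,0,0,0,0]

```text
clock: 3.75
ee_pos: [0.4966, 0.0625, 0.0756]
ee_rot: [0.134, 0.693, -0.133, 0.696]
ft_force: [0.4, -0.2, 11.2]
width: 0.009
```

```bash
cat > cup.py <<'E'
from plant import r
from h import *
import sys
s=r.sense(); print(round(s["clock"],2),s["ee_pos"].round(4),s["ft_force"].round(1))
c=np.array([.579,.0704]); t=s["ee_pos"][:2]-c; print("tip ang",np.degrees(np.arctan2(t[1],t[0]))%360-175.5,"rad",np.hypot(*t))
n=sys.argv[1]
for v in ["wrist","scene"]:
    d=r.get_image(v)
    if v=="wrist":
        C=np.eye(4);C[:3,:3]=R.from_quat(s["ee_rot"]).as_matrix();C[:3,3]=s["ee_pos"];C=C@np.array(d["hand_eye"]);d["eye"]=C[:3,3];d["rotation"]=R.from_matrix(C[:3,:3]).as_quat(); box=(100,270,200,440)
    else: box=(120,290,270,430)
    im=np.ascontiguousarray(d["img"][:,:,::-1]); f=3 if v=="wrist" else 3.5
    a,b,x,y=box; im=cv2.resize(im[a:b,x:y],None,fx=f,fy=f,interpolation=cv2.INTER_CUBIC)
    for k in range(0,75,10):
        an=np.radians(175.5+k); u,w=proj(d,[*(c+.121*np.array([np.cos(an),np.sin(an)])),.06]); p=(int((u-x)*f),int((w-a)*f)); cv2.circle(im,p,2,(0,255,0),-1); cv2.putText(im,str(k),p,0,.4,(255,0,255),1)
    cv2.imwrite(f"pics/{v}{n}.png",im)
E
python3 cup.py A
```

```text
3.75 [0.4966 0.0625 0.0756] [ 0.4 -0.2 11.2]
tip ang 9.95962168622944 rad 0.08279812805989908
```

View pics/wristA.png

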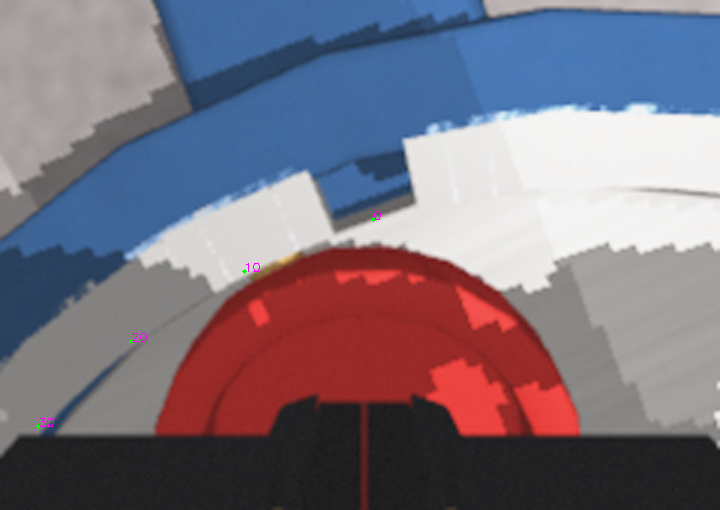

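View pics/sceneA.png

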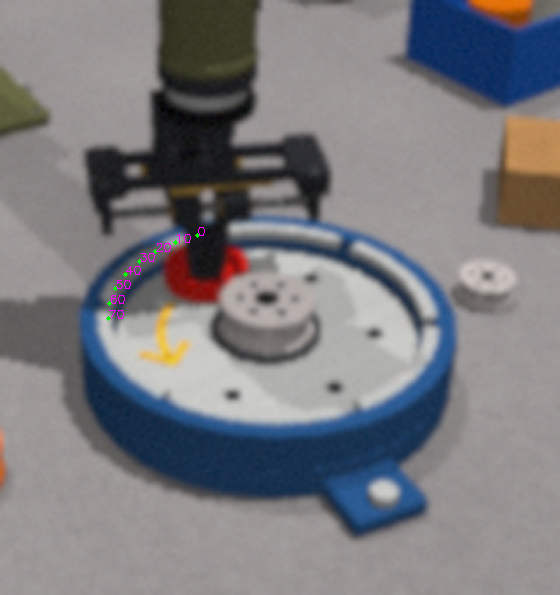

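The tooth, seen near (280,262) in the wrist crop, has passed under the ring. The table is following at about 8–9°.

Emit:
play_rows:
  commands: [0,0,-0.63,0.36,0,0,0,-0.6,0.41,0,0,0,-0.56,0.46,0,0,0,-0.51,0.51,0,0,0,-0.47,0.55,0]

```text
clock: 4.27
ee_pos: [0.5075, 0.0296, 0.0756]
ee_rot: [0.134, 0.694, -0.131, 0.696]
ft_force: [-0.3, 2.8, 11.9]
width: 0.007
```

Emit:
play_rows:
  commands: [0,0,-0.42,0.59,0,0,0,0,0,0,0,0,0,0,0]

```text
clock: 4.52
ee_pos: [0.5125, 0.0216, 0.0757]
ee_rot: [0.134, 0.693, -0.133, 0.696]
ft_force: [0.9, -0.5, 10.6]
width: 0.008
```

```bash
python3 cup.py B
```

```text
4.52 [0.5125 0.0216 0.0757] [ 0.9 -0.5 10.6]
tip ang 40.79019531933969 rad 0.08247087927655507
```

View pics/wristB.png

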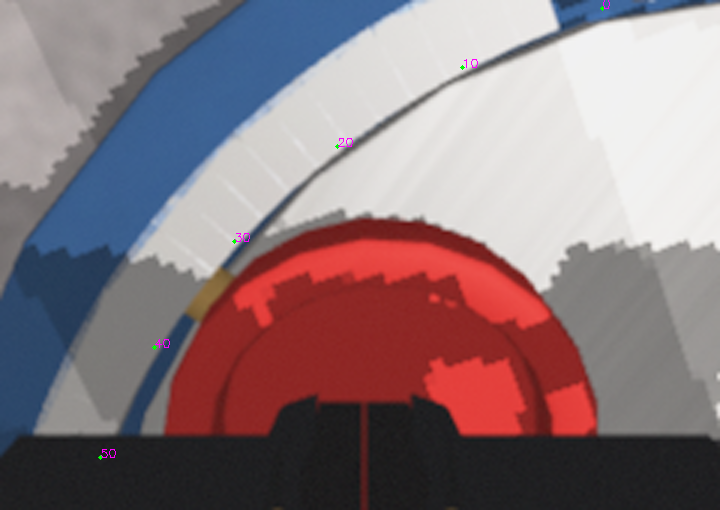

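View pics/sceneB.png

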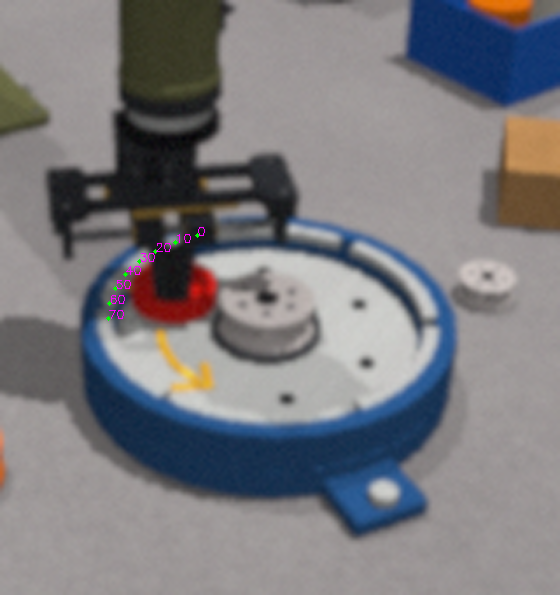

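The cup is at about 36° and lags the tip by a few degrees. I'll go on to 50°, then ease the tip up so that the tooth can drop into the notch by itself.

Emit:
play_rows:
  commands: [0,0,-0.37,0.63,0,0,0,-0.31,0.65,0,0,0,0,0,0,0,-0.3,0,0,0,0,-0.3,0,0,0]

```text
clock: 5.03
ee_pos: [0.5207, 0.011, 0.0811]
ee_rot: [0.133, 0.694, -0.133, 0.695]
ft_force: [-0.4, -0.2, 0.4]
width: 0.007
```

Emit:
play_rows:
  commands: [0,0,-0.13,0.34,0,0,0,-0.13,0.34,0,0,0,0,0,0]

```text
clock: 5.28
ee_pos: [0.5254, 0.0064, 0.08]
ee_rot: [0.133, 0.694, -0.133, 0.695]
ft_force: [0.4, 1.2, -0.1]
width: -0.002
```

```bash
python3 cup.py C
```

```text
5.28 [0.5254 0.0064 0.08  ] [ 0.4  1.2 -0.1]
tip ang 54.530503281391105 rad 0.08350817618290385
```

View pics/wristC.png

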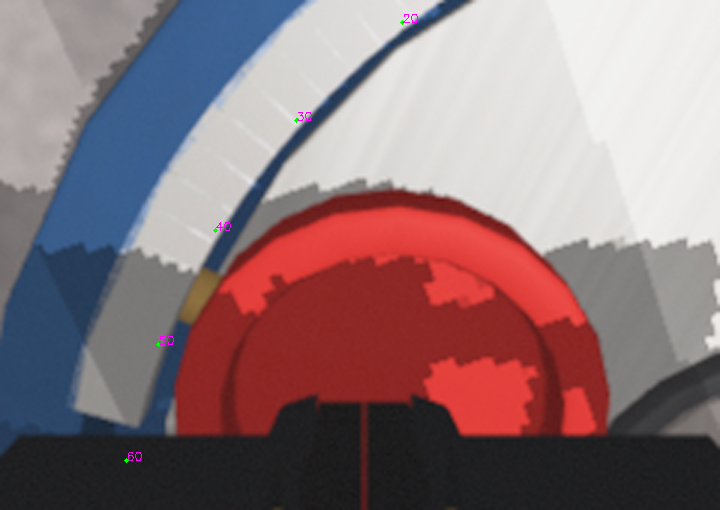

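Emit:
play_rows:
  commands: [0,0,-0.1,0.35,0,0,0,-0.09,0.35,0,0,0,-0.07,0.3,0,0,0,0,0,0]

```text
clock: 5.72
ee_pos: [0.5337, 0.0012, 0.0799]
ee_rot: [0.133, 0.695, -0.132, 0.695]
ft_force: [1.2, 2.5, 0.8]
width: 0.008
```

```bash
python3 cup.py D
```

```text
5.72 [0.5337 0.0012 0.0799] [1.2 2.5 0.8]
tip ang 61.28218207868389 rad 0.08275194009911159
```

View pics/wristD.png

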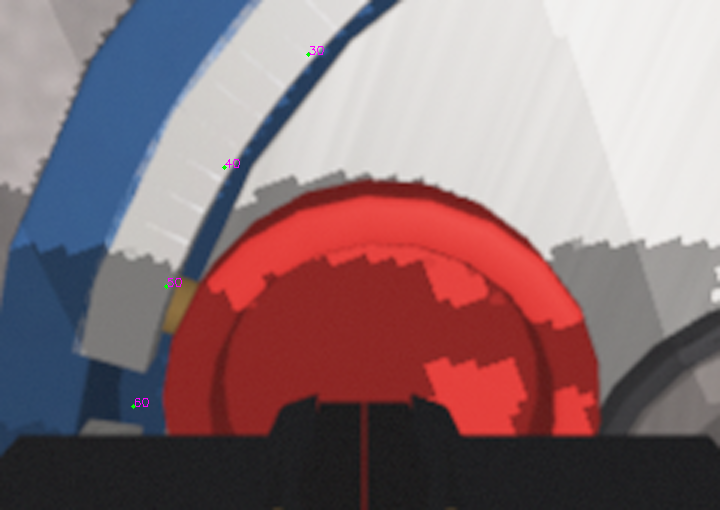

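Emit:
play_rows:
  commands: [0,0,-0.02,0.2,0,0,0,-0.02,0.2,0,0,0,-0.02,0.2,0,0,0,-0.01,0.15,0,0,0,0,0,0]

```text
clock: 6.23
ee_pos: [0.5414, -0.0027, 0.0809]
ee_rot: [0.133, 0.694, -0.132, 0.696]
ft_force: [0.6, 3.8, 9.4]
width: 0.003
```

```bash
python3 cup.py E
```

```text
6.23 [ 0.5414 -0.0027  0.0809] [0.6 3.8 9.4]
tip ang 67.29445044104824 rad 0.0821876812323949
```

View pics/wristE.png

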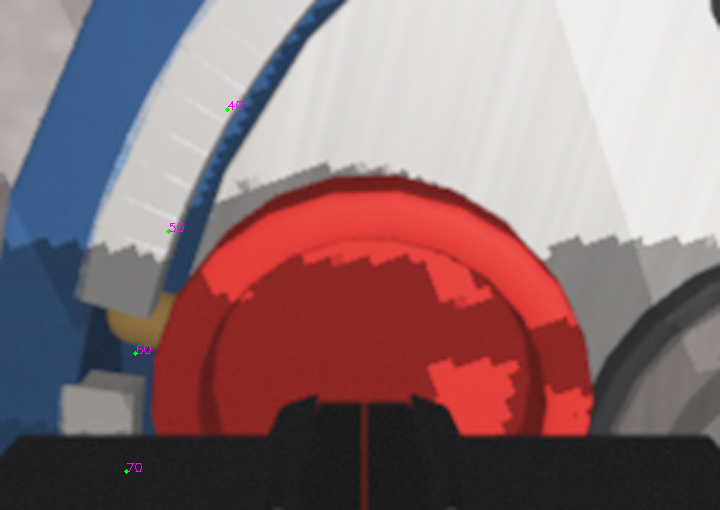

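The tooth is in the notch: it is visible in the gap near (140,320), and the vertical force returned to 9.4 N. Now I'll back off the wall and lift out.

Emit:
play_rows:
  commands: [0,-0.3,0.03,-0.3,0,0,-0.3,0.03,-0.3,0,0,-0.5,0,0,0,0,-2,0,0,0,0,-3,0,0,0]

```text
clock: 6.75
ee_pos: [0.5322, -0.0019, 0.1397]
ee_rot: [0.132, 0.697, -0.135, 0.692]
ft_force: [0.1, -0.2, 0.1]
width: 0.007
```

Emit:
play_rows:
  commands: [0,-4,0,0,0,0,-4,0,0,0,0,0,2,-3,0,0,0,2,-3,0,0,0,2,-3,0]

```text
clock: 7.17
ee_pos: [0.4724, 0.0875, 0.2217]
ee_rot: [0.134, 0.694, -0.135, 0.694]
ft_force: [0.9, 0.9, -0.0]
width: 0.006
```

Emit:
play_rows:
  commands: [0,0,2,-2,0,0,0,2,-2,0,0,0,2,-2,0,0,0,0,0,0]

```text
clock: 7.5
ee_pos: [0.437, 0.1713, 0.2213]
ee_rot: [0.131, 0.696, -0.13, 0.694]
ft_force: [0.5, 0.8, -1.1]
width: 0.007
```

Run:
```python
from plant import r
from h import *
print(r.sense()["ft_force"],r.sense()["ee_pos"])
d=r.get_image("top"); cv2.imwrite("pics/topF.png",cv2.resize(d["img"][110:280,210:400,::-1],None,fx=3.5,fy=3.5,interpolation=cv2.INTER_CUBIC))
d=r.get_image("scene"); cv2.imwrite("pics/sceneF.png",cv2.resize(d["img"][150:290,270:430,::-1],None,fx=4,fy=4,interpolation=cv2.INTER_CUBIC))
```

```text
[ 0.54698985  0.82103688 -1.09236658] [0.43696834 0.1713039  0.22126494]
```

View pics/topF.png

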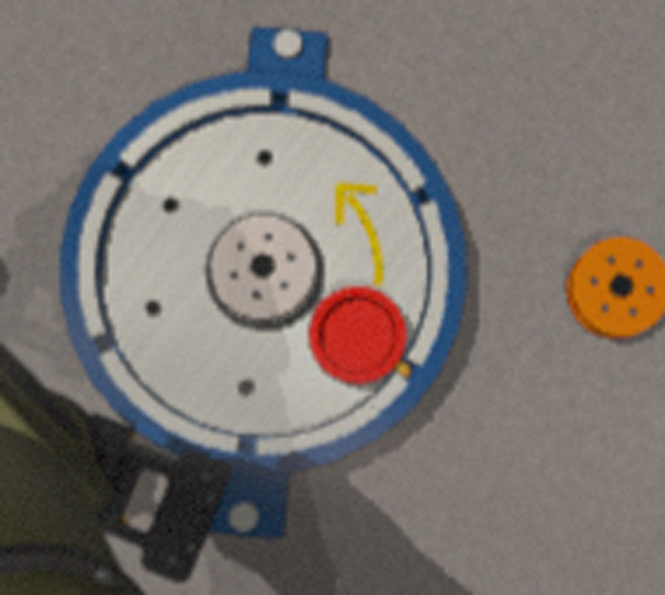

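View pics/sceneF.png

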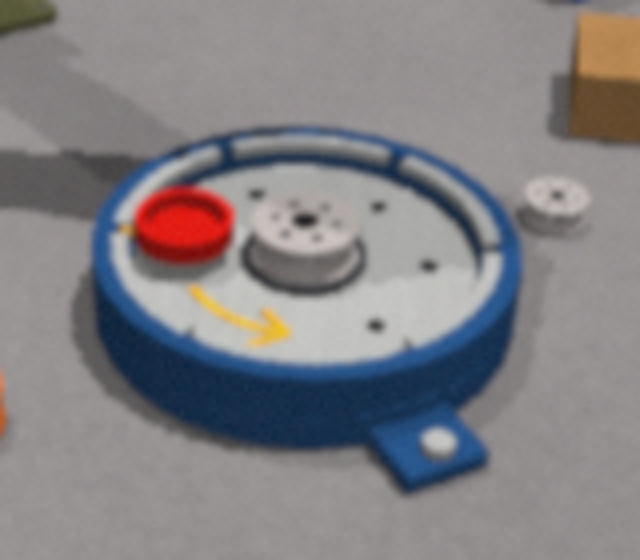

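The tooth sits in the next notch at (404,369) in the top crop. The pulley is centred and the gripper is clear. One quick check of cup height before handing in.

Run:
```python
from plant import r
from h import *
a=np.radians(235.5); c=np.array([.579+.083*np.cos(a),.0704+.083*np.sin(a)])
for n,(b0,b1,b2,b3) in dict(top=(170,230,285,340),scene=(180,230,290,340)).items():
    d=r.get_image(n); h=cv2.cvtColor(d["img"],cv2.COLOR_RGB2HSV).astype(int); m=((h[...,0]<5)|(h[...,0]>172))&(h[...,1]>140)&(h[...,2]>60)
    roi=np.zeros_like(m);roi[b0:b1,b2:b3]=1; _,s,_=blob(m&roi); print(n,"bbox",s[0],s[0]+s[2],s[1],s[1]+s[3])
    for dz in (0,.008):
        p=np.array([proj(d,[*(c+.035*np.array([np.cos(t),np.sin(t)])),z-dz]) for t in np.arange(0,6.3,.05) for z in (.073,.058)]); print(" pred depth",dz,p.min(0).round(1),p.max(0).round(1))
```

```text
top bbox 298 326 192 220
 pred depth 0 [297.9 190.8] [326.2 219.4]
 pred depth 0.008 [298.  191.2] [326.1 219.6]
scene bbox 304 328 196 216
 pred depth 0 [302.2 196.3] [327.9 215.5]
 pred depth 0.008 [302.3 198.7] [327.8 217.9]
```

The scene view matches a fully raised cup: its top edge is at row 196, where 196.3 is predicted if up and 198.7 if down.

```bash
python3 -c "
from plant import r
print(r.hand_in())"
```

```text
the job is handed in; nothing more can be done
None
```

I turned the table counter-clockwise by one notch (60°) and handed the job in at about 8 s of the 42 s allowed. `hand_in` reports no verdict.

**What I did:** With the fingers shut, I pressed the cup down about 10–11 mm at 11.3 N while the table was still in its first notch. I then swept it round with the plunger down. At a table angle of about 45° I eased the fingertips up, so the tooth sprang into the next notch by itself. Then I backed off the wall and lifted clear.

**Last checks:**
- **Table:** the tooth shows in the next notch in the top view, and the cup outline fits the predicted position at +60° within about 1–2 px.
- **Plunger:** the cup's top edge in the scene view matches fully up (row 196, against 196.3 predicted up and 198.7 at 8 mm down). That difference is only a few pixels, so this is not a sub-millimetre measurement.
- **Pulley:** it looks centred and upright in its seat, judged by eye in the top and scene views.
- **Gripper:** it is about 0.2 m above the bench and clear of everything, with a wrist force of about 1 N.
- **Carton, can and spanner:** I never went near them. I did not measure their positions again at the end.

No check failed.

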